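# Take the clean valve plug off the drying stand with tongs

### The job

The washed parts are dry: switch the drying stand off by pressing the red fan key fully down and letting it up, then the blue lamp key in the same way, never the green start key. Then take the red-handled tongs from their rest by the two handles, close their jaws on the white plug and lift it with them to at least 15 cm above the stand, and finish while still holding it there, at rest, gripped in the tongs. The plug is clean, so the gripper itself must not touch it, and leave all the other parts and things where they stand.

Things in the scene. Friction and masses are not known exactly. Their poses are not given: they have to be found in the camera images.
- fan_key (a joint): red spring key (cap 30 mm across) on the grey key panel; value is how far it is pressed, 0 up to 0.006 m fully down; 1.5 N starts it, about 5 N bottoms it; springs back by itself
- lamp_key (a joint): blue spring key, same make and values as the red one
- start_key (a joint): green spring key, same make and values; not to be pressed
- fan_key_top (a point): centre of the top face of the red key; up, it stands 48 mm above the table (18 mm above the 30 mm high panel); pressed straight down. The three keys stand in a row 62 mm apart, in any order
- lamp_key_top (a point): centre of the top face of the blue key, as the red one
- start_key_top (a point): centre of the top face of the green key, as the red one
- tongs_grip (a point): middle of the tongs between their two red handles, half-way up them, 36 mm above the table at the start; x axis along the tongs to the jaws, z up. The handles are flat-sided, 64 mm long, 22 mm high, one each side of this point, 56 mm over their outer faces when sprung open, 39 mm when the jaws are closed on the plug
- tongs_jaws (a point): point midway between the two jaws, 91 mm ahead of tongs_grip on the x axis of the tongs, same height; jaws are flat steel plates 42 mm long, 22 mm high, 4 mm thick, 69 mm apart inside when open, parallel when 34 mm apart. Same axes as tongs_grip
- plug_center (a point): centre of the body of the white plastic plug: upright cylinder 34 mm across and 50 mm tall with two black seal bands and a small stub (16 mm across, 10 mm high) on top, about 60 g; this point is 25 mm above its foot. It stands on the stand among the sleeve and the valve, in any of three places in a row 100 mm apart
- stand: white drying stand with slotted dark steel top, fixed, 120 x 300 mm (x, y), 30 mm high; origin on the table under its centre, y axis along the row of three parts
- plug: the white plug, origin at the centre of its foot
- tongs: the sprung steel tongs (120 g, 220 mm long), origin on the tail hinge at their underside, 85 mm behind tongs_grip, x towards the jaws. Both arms swing equally. The spring takes about 5 N on each handle to start closing, 7 N at the plug's width; the jaws get about half of the grip beyond that. They spring open when the squeeze is eased
- tong_left: left arm of the tongs (the +y side), origin at its hinge
- tong_right: right arm of the tongs, origin at its hinge
- sleeve_center (a point): centre of the open steel sleeve, 36 mm across, 58 mm tall, on the stand; leave alone
- valve_center (a point): centre of the steel valve with red cross handle, 32 mm across (handle 44 mm long), 52 mm tall, on the stand; leave alone
- spray: white bottle, 72 mm across, 200 mm tall, origin under its centre; leave alone
- cup: yellow cup, 84 mm across, 95 mm tall, origin under its centre; leave alone
- lube: red flat tube, 118 x 36 x 26 mm, lying, origin under its centre; leave alone
- cap_center (a point): centre of a black disc cap, 38 mm across, 16 mm high; leave alone
- collar: white ring, 56 mm across, 14 mm high, origin under its centre; leave alone
- rest: black rest that carries the tongs level, fixed; origin on the table about under tongs_grip, x along the tongs. Two cross plates 25 mm high, 85 mm behind and 60 mm ahead of the origin; between them only a foot 4 mm high and 30 mm wide, so there is room for fingers beside the handles
Not all that is in view belongs to the job. What is shaped like the plug but purple is not meant.

How it is judged:
By the outcome, as a careful person would: the job done as asked, in the order asked, and still so for the second after the job is handed in, while the arm keeps its last pose, push and grip.
It also fails if it takes over 64 s, if anything falls off the work surface, if the arm or the gripper's body presses on something with over 40 N, if the wrist force passes 120 N, or if a joint passes its speed limit or range.

### The arm

A 6-joint arm with a two-finger parallel gripper is mounted at the origin on the work surface. World frame = base frame: x ahead of the robot, y to its left, z up, the work surface at z = 0. Lengths are in m, angles in rad, forces in N, time in s.
With the tool pointing down it reaches from about 0.35 to 0.775 m from the base axis. Payload 5.5 kg.
Tool frame: the origin (TCP) lies on the centre line of the jaws, within the pads' length; the fingertips stand 17 mm ahead of it and the grasp point (between the pads) lies 2 mm behind it; z points along the fingers, y is the direction in which the jaws open and shut (so a half turn about z gives the same grasp; the last joint's range is limited). The gripper opens to 85 mm and grips with 20 to 120 N. Pads are 22 mm wide; open, the fingers measure 114 mm over their backs; the gripper's body (76 mm by 85 mm) begins 54 mm behind the grasp point. The pads swing forward as they close: fully open they stand 13 mm farther back than shut.
Start: joints at [1.182, 0.313, 0.046, 1.304, 0, 1.431], TCP at [0.142, 0.557, 0.248] pointing down, gripper open.
Joint ranges: [-2.76, 2.76], [-0.86, 1.69], [-1.03, 1.26], [-2.2, 2.34], [-1.47, 1.5], [-3.14, 3.14]. Speed limits (rad/s): [2.57, 2.57, 3.14, 3.14, 3.14, 3.14].

### API

Orientations are given as a unit quaternion [x, y, z, w].
In Python, from station import ctrl, jaws, solver, camera, status gives the robot as it stands. Calls block until the motion is done:
- ctrl.move_ptp(position, orientation): joint-space move of the TCP to a pose.
- ctrl.move_linear(position, frame=None, velocity=0.15, until_force=None): straight line of the TCP; frame=None keeps the orientation; velocity is the mean speed in m/s. With until_force (N) it stops when the force on the tool has changed by that much, and returns True; else False.
- ctrl.movej(angles): joint-space move.
- jaws.gripper_to(opening, effort=None): opening from 0.0 (shut) to 1.0 (fully open); effort is the grip in N (None keeps the last); returns when the fingers have stopped.
- ctrl.pause(seconds).
- solver.ik(position, orientation): joint angles nearest the present ones, or None.
- camera(name): name is "side" or "top" or "wrist"; returns a dict with "pixels" (384x512x3 uint8, red, green, blue), "mtx" (3x3 intrinsics, pixels), "rvec" (rotation vector, rad) and "tvec" (3), from world to camera coordinates, as OpenCV has them; the wrist camera has in their place "hand_eye" (4x4, takes a point from camera to tool coordinates, whose origin is the TCP and whose axes are the flange's). Camera axes: x right, y down, z forward; pixel columns grow to the right and rows downward; lengths in m; the calibration is good to about 2 mm. The wrist camera is an equidistant fisheye: a pixel r from the principal point sees the ray r / f radians off the axis. A picture is of the moment at which its call begins: read the wrist's pose just before it. There is no depth.
A pose or a line that the arm cannot do raises ctrl.Unreachable and nothing moves.
- ctrl.finish_job(): hands the job in, once; it reports no verdict.
Readings, each from a call of its own:
- status.current_clock(): time.
- status.current_q(): joint angles.
- status.current_qd(): joint speeds.
- status.current_joint_efforts(): joint torques, N m.
- status.current_tool_pos(): TCP position.
- status.current_tool_rot(): TCP orientation.
- status.current_force(): force on the tool from outside, world axes, zero at the start.
- status.current_torque(): the same for the moment, N m.
- status.current_finger_gap(): opening from 0.0 (shut) to 1.0 (fully open).
Only numpy, scipy, OpenCV 4.12 (cv2) and the standard library are available. Lean on these libraries where they do the work, as an engineer would, in place of code of your own. Each camera call takes 0.05 s, during which the arm holds its last target. There are 200 camera calls.

## Working session

There is one attempt and no reset: what is moved stays moved. The work goes in short steps, each a Python script; the robot and the scene stay as the last script left them, time stands still between calls to the robot, and variables do not carry over. Pictures are saved under pics/ and viewed, about 8 in all and at most 12, crops included, and the job is handed in when it is done.

```bash
mkdir -p pics; ls
python3 - <<'E'
from station import ctrl,jaws,solver,camera,status
import cv2,numpy as np
for n in("side","top"):
    c=camera(n); cv2.imwrite(f"pics/{n}0.png",c["pixels"][:,:,::-1]); np.savez(f"{n}0.npz",**c); print(n,c["mtx"],c["rvec"],c["tvec"])
print(status.current_tool_rot(),status.current_clock(),status.current_force())
E
```

```text
pics
side [[478.07661195   0.         262.24776449]
 [  0.         478.07661195 190.97720981]
 [  0.           0.           1.        ]] [ 0.43525985 -2.58826945  1.4027998 ] [0.49366126 0.18047106 1.4412493 ]
top [[355.27750783   0.         260.20041241]
 [  0.         355.27750783 190.17729236]
 [  0.           0.           1.        ]] [ 2.11863122 -2.18076321  0.16311967] [-0.02450876  0.54696225  0.97379862]
[ 1.24051461e-01  9.92275455e-01 -7.78637769e-04 -2.22596029e-04] 0.1 [-0.01935694  0.15456591 -1.01196188]
```

View pics/top0.png

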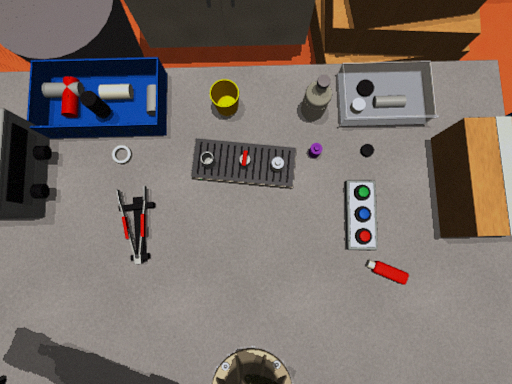

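View pics/side0.png

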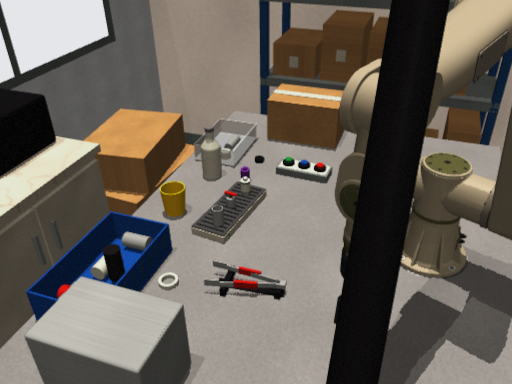

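The top view shows, by pixel:
- **Keys:** green (363,192), blue (363,214) and red (365,236).
- **Stand:** around (243,163), with the sleeve at (207,158), the valve at (245,159) and the plug at (278,162).
- **Purple decoy:** (316,150).
- **Tongs:** handles near (126,228) and (142,225), jaws pointing up.

The side view agrees.

```bash
cat > h.py <<'E'
import numpy as np,cv2
from scipy.spatial.transform import Rotation as R
def load(n): return dict(np.load(n))
def cast(c,uv,z):
    uv=np.atleast_2d(np.float64(uv)); M=cv2.Rodrigues(c["rvec"])[0]; t=c["tvec"].ravel()
    d=np.c_[uv,np.ones(len(uv))]@np.linalg.inv(c["mtx"]).T@M; o=-M.T@t
    return o+d*((z-o[2])/d[:,2])[:,None]
def proj(c,p): return cv2.projectPoints(np.float64(p).reshape(-1,1,3),c["rvec"],c["tvec"],c["mtx"],None)[0][:,0]
def tri(c1,a,c2,b):
    P=lambda c:c["mtx"]@np.c_[cv2.Rodrigues(c["rvec"])[0],c["tvec"].ravel()]
    X=cv2.triangulatePoints(P(c1),P(c2),np.float64(a).reshape(2,1),np.float64(b).reshape(2,1)).ravel(); return X[:3]/X[3]
def blobs(m,amin=12):
    n,l,s,c=cv2.connectedComponentsWithStats(m.astype(np.uint8)); return [(c[i].round(2),s[i]) for i in range(1,n) if s[i][4]>=amin]
E
python3 - <<'E'
from h import *
for n in("top","side"):
    c=load(n+"0.npz"); p=c["pixels"].astype(int); r,g,b=p[...,0],p[...,1],p[...,2]
    print(n,"cam",cast(c,[[0,0]],0)[0]-0, (-cv2.Rodrigues(c["rvec"])[0].T@c["tvec"].ravel()).round(3))
    for k,m in dict(red=(r>140)&(g<70)&(b<70),blue=(b>130)&(r<80),green=(g>90)&(r<70)&(b<100),white=(r>190)&(g>190)&(b>190)).items():
        print(k)
        for u,s in blobs(m):
            if s[4]<1200: print("  ",u,s[4],cast(c,u,.048)[0].round(4))
c=load("top0.npz");p=c["pixels"][:,:,::-1]
a=cv2.resize(p[175:275,95:175],None,fx=6,fy=6,interpolation=cv2.INTER_CUBIC)
cv2.imwrite("pics/tongs.png",a)
p=load("side0.npz")["pixels"][:,:,::-1]
cv2.imwrite("pics/s2.png",cv2.resize(p[165:305,190:320],None,fx=5,fy=4,interpolation=cv2.INTER_CUBIC))
E
```

```text
top cam [1.19056509 0.77408827 0.        ] [ 0.401 -0.031  1.042]
red
   [68.35 80.12] 84 [0.8892 0.5165 0.048 ]
   [ 67.65 100.95] 279 [0.8247 0.5154 0.048 ]
   [244.25 157.38] 60 [0.6411 0.0027 0.048 ]
   [142.01 224.84] 68 [0.4567 0.2916 0.048 ]
   [124.72 227.61] 69 [0.4504 0.3394 0.048 ]
   [364.49 235.74] 81 [ 0.4086 -0.3264  0.048 ]
   [391.08 272.35] 399 [ 0.307  -0.3922  0.048 ]
blue
   [29.05 92.95] 84 [0.8524 0.6295 0.048 ]
   [57.33 79.91] 46 [0.8908 0.549  0.048 ]
   [363.88 213.52] 73 [ 0.4704 -0.3291  0.048 ]
green
   [363.22 191.58] 78 [ 0.5325 -0.3317  0.048 ]
white
   [113.33  88.62] 168 [0.8592 0.3832 0.048 ]
   [358.56 103.5 ] 117 [ 0.7937 -0.3365  0.048 ]
   [506.23 157.21] 924 [ 0.6204 -0.7508  0.048 ]
   [120.88 153.55] 75 [0.6622 0.3557 0.048 ]
   [277.25 162.11] 73 [ 0.6246 -0.0914  0.048 ]
   [361.42 214.48] 727 [ 0.4679 -0.322   0.048 ]
   [371.26 264.11] 19 [ 0.3307 -0.3395  0.048 ]
   [224.61 366.17] 18 [0.0787 0.0673 0.048 ]
side cam [ 4.04398172 -2.50145285  0.        ] [0.093 1.209 0.94 ]
red
   [319.91 164.57] 23 [ 0.4081 -0.3245  0.048 ]
   [230.66 192.72] 32 [ 0.6506 -0.0396  0.048 ]
   [249.19 269.64] 47 [0.4558 0.2993 0.048 ]
   [244.33 281.52] 60 [0.4517 0.3466 0.048 ]
   [ 62.58 289.04] 79 [0.891  0.5266 0.048 ]
blue
   [303.89 161.17] 18 [ 0.4715 -0.3303  0.048 ]
   [ 66.77 252.8 ] 127 [0.9756 0.4024 0.048 ]
   [130.75 254.25] 402 [0.7981 0.3485 0.048 ]
   [ 90.15 269.39] 110 [0.869  0.4396 0.048 ]
   [108.22 281.33] 18 [0.7946 0.4633 0.048 ]
   [ 43.08 295.4 ] 48 [0.9235 0.5618 0.048 ]
green
   [288.37 158.95] 19 [ 0.532 -0.328  0.048]
white
   [ 4.28 61.77] 387 [ 2.464  -0.9196  0.048 ]
   [307.28  94.6 ] 164 [ 0.6304 -0.9831  0.048 ]
   [291.35 165.3 ] 63 [ 0.5075 -0.2851  0.048 ]
   [310.96 168.45] 51 [ 0.4326 -0.2859  0.048 ]
   [324.96 170.81] 27 [ 0.3799 -0.2857  0.048 ]
   [ 99.96 263.04] 72 [0.859  0.4087 0.048 ]
   [167.59 279.14] 87 [0.649  0.4047 0.048 ]
```

View pics/tongs.png

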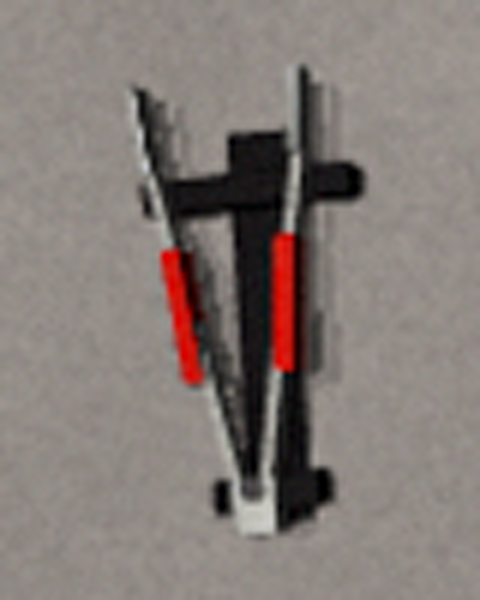

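The crop shows the left handle from (172,250) to (193,384), the right handle at (285,235)–(285,370) and the tail at (257,515). The tongs are yawed a few degrees to the left of +x. Next I compute their pose and the plug's, then press the keys.

Run:
```python
from h import *
c=load("top0.npz"); s=load("side0.npz")
hl=cast(c,[124.72,227.61],.047)[0]; hr=cast(c,[142.01,224.84],.047)[0]
# handle axes via minAreaRect-like fit on red pixels
p=c["pixels"].astype(int); m=((p[...,0]>110)&(p[...,1]<80)&(p[...,2]<80))
dirs=[]
for x0,x1 in((115,134),(134,150)):
    ys,xs=np.nonzero(m[205:250,x0:x1]); P=cast(c,np.c_[xs+x0,ys+205],.047)[:,:2]
    ce=P.mean(0); d=np.linalg.svd(P-ce)[2][0]; d*=np.sign(d[0]); dirs.append(d); print("handle",ce.round(4),np.degrees(np.arctan2(d[1],d[0])).round(1),len(P))
d=hl-hr; print("mid",((hl+hr)/2).round(4),"sep",np.linalg.norm(d).round(4),"yaw from sep",np.degrees(np.arctan2(-d[0],d[1])).round(1))
tail=cast(c,[95+258/6,175+505/6],.047)[0]; mid=(hl+hr)/2; v=mid-tail; print("tail",tail.round(4),"yaw tail",np.degrees(np.arctan2(v[1],v[0])).round(1),np.linalg.norm(v))
tips=cast(c,[[95+135/6,175+92/6],[95+299/6,175+70/6]],.047); v=tips.mean(0)-mid; print("tips",tips.round(4),"yaw",np.degrees(np.arctan2(v[1],v[0])).round(1),np.linalg.norm(v))
print("plug .08/.09",cast(c,[277.25,162.11],.08)[0],cast(c,[277.25,162.11],.09)[0])
a=cv2.resize(c["pixels"][135:195,185:330,::-1],None,fx=5,fy=5,interpolation=cv2.INTER_CUBIC)
b=cv2.resize(s["pixels"][160:245,190:335,::-1],None,fx=5,fy=5,interpolation=cv2.INTER_CUBIC)
b=b[:300*2][:, :]; 
cv2.imwrite("pics/plug.png",cv2.resize(np.vstack([a,b]),None,fx=.8,fy=.8))
```

```text
handle [0.4506 0.3395] 12.2 73
handle [0.4568 0.2932] 1.2 89
mid [0.4536 0.3158 0.047 ] sep 0.0483 yaw from sep 7.5
tail [0.363  0.3012 0.047 ] yaw tail 9.2 0.09181974706742868
tips [[0.556  0.3628 0.047 ]
 [0.5643 0.2859 0.047 ]] yaw 4.6 0.10687077718548717
plug .08/.09 [ 0.61734417 -0.08943058  0.08      ] [ 0.61509134 -0.0888219   0.09      ]
```

View pics/plug.png

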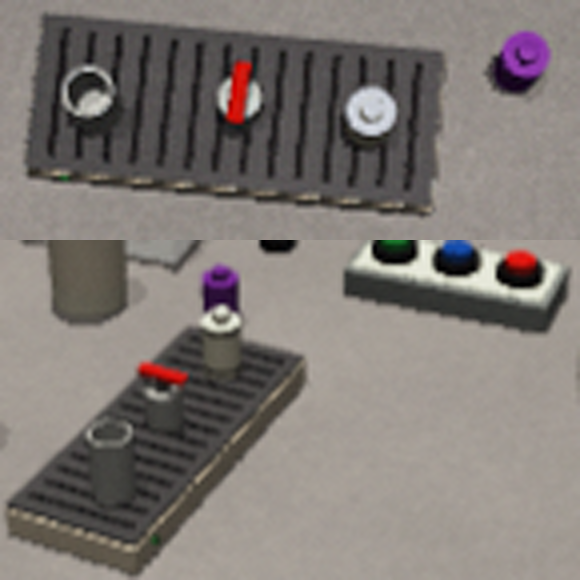

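```bash
cat >> h.py <<'E'
def down(deg): return R.from_euler("zx",[0,0]).as_quat()*0+(R.from_euler("z",deg,degrees=True)*R.from_euler("x",180,degrees=True)).as_quat()
E
python3 - <<'E'
from h import *
from station import ctrl,jaws,solver,camera,status
T=load("top0.npz");S=load("side0.npz")
print("plug top tri",tri(T,[277.5,163.0],S,[245.5,180.5]),"cast",cast(T,[277.5,163],.08)[0],cast(S,[245.5,180.5],.08)[0])
jaws.gripper_to(0.0,20)
q=down(142)
for n,x,y in(("red",.4083,-.3255),("blue",.471,-.3295)):
    ctrl.move_ptp([x,y,.10],q) if n=="red" else ctrl.move_linear([x,y,.10],velocity=.12)
    ctrl.pause(.2); f0=status.current_force()
    hit=ctrl.move_linear([x,y,.056],velocity=.03,until_force=9)
    ctrl.pause(.1)
    print(n,hit,status.current_tool_pos(),(np.array(status.current_force())-f0).round(2),status.current_clock())
    cv2.imwrite(f"pics/press_{n}.png",camera("side")["pixels"][135:195,260:360,::-1])
    ctrl.move_linear([x,y,.10],velocity=.12)
    print(status.current_clock())
c=camera("top")["pixels"]
cv2.imwrite("pics/keys.png",np.vstack([cv2.resize(i,(600,360)) for i in (cv2.imread("pics/press_red.png"),)]))
E
```

```text
plug top tri [ 0.61558409 -0.09052183  0.07413377] cast [ 0.61480713 -0.09003161  0.08      ] [ 0.61173359 -0.08170562  0.08      ]
red True [ 0.40819502 -0.32539508  0.06302135] [-1.54  1.81  6.96] 5.5667
6.0833
blue True [ 0.47088933 -0.32936177  0.06306369] [-1.6   1.    6.96] 8.1917
8.7083
```

Run:
```python
from h import *
from station import ctrl,jaws,solver,camera,status
ctrl.move_linear([.45,-.17,.08],velocity=.2)
ctrl.pause(.2); f0=np.array(status.current_force())
hit=ctrl.move_linear([.45,-.17,.012],velocity=.04,until_force=6); ctrl.pause(.1)
print(hit,status.current_tool_pos(),(np.array(status.current_force())-f0).round(2),status.current_clock())
ctrl.move_linear([.45,-.17,.08],velocity=.15)
a=load("side0.npz")["pixels"][135:195,260:360,::-1]
cv2.imwrite("pics/keys.png",np.vstack([cv2.resize(i,(450,195),interpolation=cv2.INTER_CUBIC) for i in (a[10:],cv2.imread("pics/press_red.png")[10:],cv2.imread("pics/press_blue.png")[10:])]))
```

```text
True [ 0.44988022 -0.1699484   0.01704287] [0.51 1.1  5.48] 11.4333
```

View pics/keys.png

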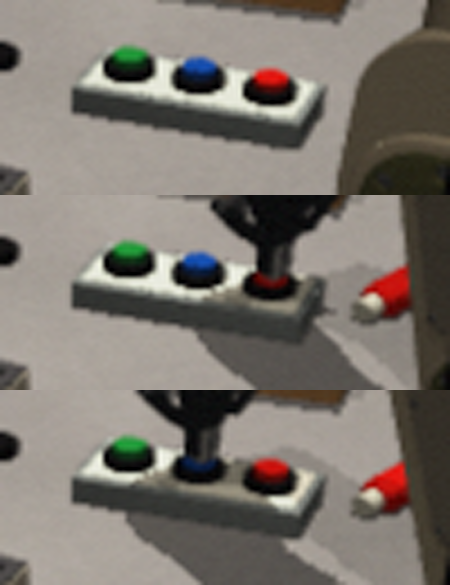

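Touching the table puts the fingertips exactly 17 mm ahead of the TCP. Both presses therefore stopped about 2 mm down, not 6, because the force limit tripped early. I'll press red again in small steps while reading the force; if it goes deeper, I'll press blue again after it.

Run:
```python
from h import *
from station import ctrl,jaws,solver,camera,status
x,y=.4083,-.3255
ctrl.move_linear([.45,-.17,.10],velocity=.2)
ctrl.move_linear([x,y,.10],velocity=.25); ctrl.move_linear([x,y,.070],velocity=.1)
ctrl.pause(.2); f0=np.array(status.current_force())
for z in(.066,.0645,.063,.0615,.060,.059,.0583):
    ctrl.move_linear([x,y,z],velocity=.03); ctrl.pause(.05)
    f=np.array(status.current_force())-f0; print(z,round(status.current_tool_pos()[2],4),f.round(1),round(status.current_clock(),2))
    if f[2]>14: break
ctrl.move_linear([x,y,.10],velocity=.12); print(status.current_clock())
```

```text
0.066 0.0665 [ 1.8 -1.2  3.6] 14.03
0.0645 0.0649 [ 3.7 -2.1  5.3] 14.33
0.063 0.0633 [ 4.3 -3.3  6.1] 14.63
0.0615 0.0629 [ 3.3 -0.2 12.9] 14.93
0.06 0.0627 [-0.3  2.  24.2] 15.23
15.7167
```

Run:
```python
from h import *
from station import ctrl,jaws,solver,camera,status
x,y=.4083,-.3255
F=lambda:np.mean([(ctrl.pause(.02),status.current_force())[1] for _ in range(5)],0)
ctrl.pause(.2);f0=F();print("0.1",f0.round(2),F().round(2))
for z in(.080,.072,.0695,.067,.0645,.062):
    ctrl.move_linear([x,y,z],velocity=.05); ctrl.pause(.1)
    f=F()-f0; print(z,np.round(status.current_tool_pos(),4),f.round(1),round(status.current_clock(),2))
    if z in(.072,.062): cv2.imwrite(f"pics/w{z}.png",camera("wrist")["pixels"][:,:,::-1])
ctrl.move_linear([x,y,.10],velocity=.15); print(status.current_clock(),status.current_finger_gap())
a=[cv2.resize(cv2.imread(f"pics/w{z}.png"),(400,300)) for z in(.072,.062)]
cv2.imwrite("pics/w.png",np.hstack(a))
```

```text
0.1 [-0.35  0.22 -0.04] [-0.05 -0.08 -0.16]
0.08 [ 0.4085 -0.3257  0.0803] [ 0.1 -0.1  0.4] 16.82
0.072 [ 0.4083 -0.3255  0.072 ] [ 0.4 -0.1  0.1] 17.31
0.0695 [ 0.4083 -0.3255  0.0695] [ 0.2 -0.1 -0.1] 17.79
0.067 [ 0.4085 -0.3258  0.0672] [ 0.6 -0.3  2.2] 18.23
0.0645 [ 0.4086 -0.3258  0.0647] [ 0.9 -0.5  3.9] 18.66
0.062 [ 0.4086 -0.3258  0.063 ] [-0.3  0.8 11. ] 19.09
19.5417 -0.0013411287073156536
```

View pics/w.png

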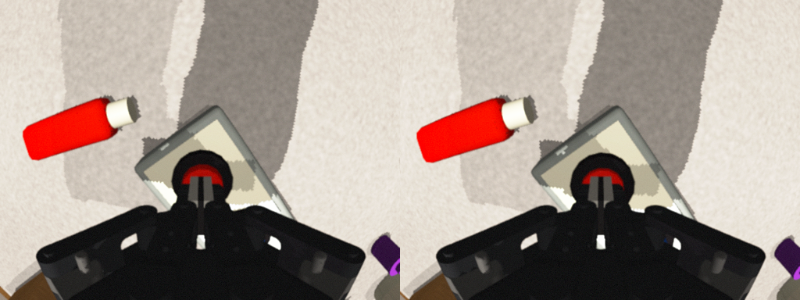

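The spring starts at TCP z≈0.0687 and stops hard at 0.063. So the first red and blue presses (0.063, 7 N) did bottom, and my doubt was unfounded. I'll press blue once more so the sequence clearly ends on blue, then go to the tongs and check them with the wrist camera.

```bash
cat >> h.py <<'E'
def wcast(c,pos,quat,uv,z):
    uv=np.atleast_2d(np.float64(uv)); K=c["mtx"]; x=(uv-K[:2,2])/[K[0,0],K[1,1]]; r=np.linalg.norm(x,axis=1)[:,None]+1e-12
    d=np.c_[np.sin(r)*x/r,np.cos(r)]; H=c["hand_eye"]; A=R.from_quat(quat).as_matrix()
    d=d@(A@H[:3,:3]).T; o=A@H[:3,3]+pos; return o+d*((z-o[2])/d[:,2])[:,None]
E
python3 - <<'E'
from h import *
from station import ctrl,jaws,solver,camera,status
x,y=.471,-.3295
ctrl.move_linear([x,y,.10],velocity=.2); ctrl.move_linear([x,y,.075],velocity=.12)
ctrl.move_linear([x,y,.0615],velocity=.04); ctrl.pause(.15)
print(status.current_tool_pos(),status.current_force())
ctrl.move_linear([x,y,.14],velocity=.2)
print(status.current_clock())
ctrl.move_ptp([.44,.15,.2],down(187)); print(status.current_clock(),np.round(status.current_q(),2))
jaws.gripper_to(1.0,40)
ctrl.move_ptp([.4536,.3155,.2],down(187)); ctrl.pause(.2)
p,q=np.array(status.current_tool_pos()),status.current_tool_rot(); c=camera("wrist"); print(p,q,status.current_clock())
np.savez("w1.npz",**c,p=p,q=q)
cv2.imwrite("pics/w1.png",c["pixels"][:,:,::-1])
m=c["pixels"].astype(int); m=(m[...,0]>130)&(m[...,1]<70)&(m[...,2]<70)
for u,s in blobs(m,60):
    print(u,s,wcast(c,p,q,u,.047)[0].round(4))
E
```

```text
[ 0.4717202  -0.33039989  0.06298983] [-1.37081481  0.12415813  8.87495823]
21.5417
23.3083 [ 0.15  0.12 -0.32  1.13 -0.    0.03]
[0.45378775 0.31440865 0.20017032] [-6.01982276e-02  9.98186440e-01 -5.92027477e-05  3.24474670e-05] 25.0417
[234.93 182.52] [229 151  13  64 488] [0.4568 0.2928 0.047 ]
[284.5  185.27] [280 153  11  62 461] [0.4538 0.3405 0.047 ]
[ 12.6  290.23] [  8 278  10  26 131] [ 0.6635 -0.0376  0.047 ]
```

View pics/w1.png

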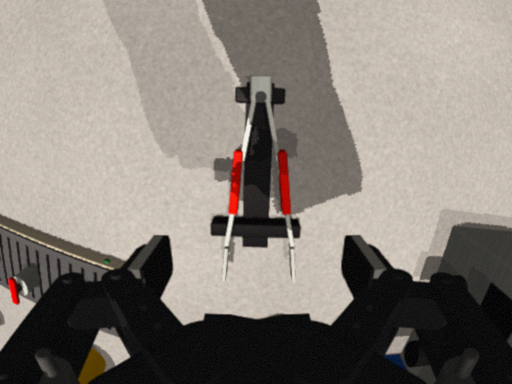

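The wrist view shows the tongs lying almost straight along the tool axis: tail (260,95), handles (235,182) and (284,185), jaw tips (225,278) and (293,277). Both cameras put the grip point near (0.4545, 0.316).

Run:
```python
from h import *
from station import ctrl,jaws,solver,camera,status
c=load("w1.npz"); X=wcast(c,c["p"],c["q"],[[260.5,100],[225,278],[293,277]],.047); v=(X[1]+X[2])/2-X[0]
yaw=np.degrees(np.arctan2(v[1],v[0])); print(X.round(4),yaw)
yaw=np.clip(yaw,5,8)
x,y=.4545,.3161; Q=down(180+yaw)
ctrl.move_linear([x,y,.10],frame=Q,velocity=.2)
print(ctrl.move_linear([x,y,.037],velocity=.08,until_force=12)); ctrl.pause(.1)
print(status.current_tool_pos(),status.current_force())
for g in(.66,.59):
    jaws.gripper_to(g,40); print(g,status.current_finger_gap(),np.round(status.current_force(),2))
ctrl.move_linear([x,y,.14],velocity=.1); ctrl.pause(.2)
print(status.current_clock(),status.current_finger_gap(),status.current_force(),yaw)
cs=[]
for n in("side","wrist"):
    p,q=np.array(status.current_tool_pos()),status.current_tool_rot()
    k=camera(n); np.savez(n+"2.npz",**k,p=p,q=q); cs.append(k["pixels"][:,:,::-1])
cv2.imwrite("pics/lift.png",np.hstack([cv2.resize(cs[0][140:320,150:390],(480,360),interpolation=cv2.INTER_CUBIC),cs[1][0:360,100:400]]))
```

```text
[[0.3761 0.3077 0.047 ]
 [0.5643 0.292  0.047 ]
 [0.5543 0.3654 0.047 ]] 6.537238712545964
False
[0.45501787 0.31637627 0.03769082] [ 0.34254881 -0.43171622  1.3690225 ]
0.66 0.6606305322042061 [-0.6  -0.62  5.68]
0.59 0.5932475541934497 [-1.21 -1.44  7.94]
28.75 0.592681684845714 [ 0.34783082  1.25611972 -1.40414455] 6.537238712545964
```

View pics/lift.png

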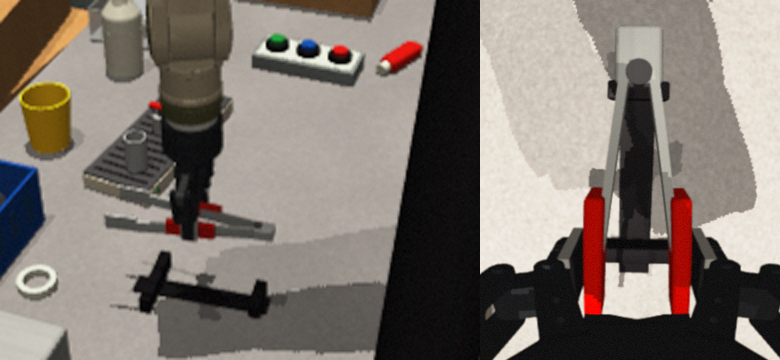

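Run:
```python
from h import *
from station import ctrl,jaws,solver,camera,status
s=load("side2.npz"); a=np.radians(6.54); f=np.array([np.cos(a),np.sin(a),0]); l=np.array([-np.sin(a),np.cos(a),0]); g=s["p"]+[-.0005,-.0003,-.002]
print("expect lvl tail,Ltip,Rtip",proj(s,[g-.09*f,g+.112*f+.032*l,g+.112*f-.032*l]).round(1))
x,y=.6155,-.0895
ctrl.move_linear([.455,.316,.18],velocity=.2)
ctrl.move_linear([x-.091,y,.18],frame=down(180),velocity=.2)
ctrl.move_linear([x-.091,y,.135],velocity=.1); ctrl.pause(.2)
print(status.current_clock(),status.current_tool_pos(),status.current_finger_gap())
cs=[]
for n in("side","top"):
    p,q=np.array(status.current_tool_pos()),status.current_tool_rot()
    k=camera(n); np.savez(n+"3.npz",**k,p=p,q=q); cs.append(k["pixels"][:,:,::-1])
cv2.imwrite("pics/hover.png",np.hstack([cv2.resize(cs[0][130:230,190:290],(400,400),interpolation=cv2.INTER_CUBIC),cv2.resize(cs[1][110:210,210:310],(400,400),interpolation=cv2.INTER_CUBIC)]))
```

```text
expect lvl tail,Ltip,Rtip [[281.  253. ]
 [202.1 250. ]
 [209.7 235. ]]
32.2083 [ 0.52512154 -0.0896657   0.13585372] 0.5879542874130885
```

View pics/hover.png

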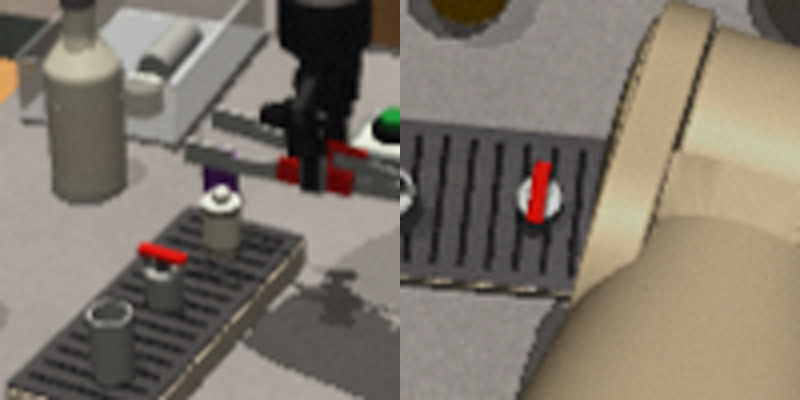

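Run:
```python
from h import *
s=load("side3.npz"); p=s["pixels"].astype(int)
print(p[174:196,238:254].sum(2)//3)
for z in(.08,): print([ (v,cast(s,[245.4,v],z)[0].round(4)) for v in(180.5,181.5,182.3)])
print("stub top .09",cast(s,[245.3,177.7],.09)[0])
g=s["p"]-[0,0,.002]
print("expect jaw tips L,R",proj(s,[g+[.112,.031,0],g+[.112,-.031,0]]).round(1),"obs tips",cast(s,[[236.75,168],[243.3,159.5]],g[2]).round(4))
for P in([.6155,-.0895],[.614,-.085]):
    print(P,proj(s,[[*P,.03],[*P,.08],[*P,.09]]).round(1), proj(load("top0.npz"),[[*P,.03],[*P,.08],[*P,.09]]).round(1))
```

```text
[[159 154 121  36  38  39  39  39  37  36  36  79 147 139 134 130]
 [160 159 137  36  38  41  42  39  36  39  36  83 160 161 161 161]
 [160 159 138  35  45  76 130 173 127  56  35  85 160 161 160 160]
 [159 159 138  59 114 154 212 228 201 114  58  76 146 160 159 160]
 [160 160 157 158 185 154 200 200 182 154 176 133 128 162 161 164]
 [160 162 185 220 214 106 125 125 110 152 228 199 132 154 161 163]
 [159 171 204 230 224 175  95  94 122 202 231 218 142 144 164 164]
 [131 139 162 199 223 223 190 189 202 225 199 169 131 158 164 166]
 [ 91  87  74 104 158 185 190 189 183 168 107  73 125 163 166 167]
 [ 72  72  72  58  56  69  84  81  61  59  48  75 129 165 164 167]
 [ 44  48  63  81  67  66  66  66  65  66  69  85 118 156 157 166]
 [ 57  55  56  81  85  90  91  91  91  89  84  81  90 111 114 127]
 [ 80  75  68  83  85  88  92  92  92  87  84  78  69  73  72  70]
 [ 55  56  69  83  86  89  92  90  89  89  86  75  56  54  57  63]
 [ 52  46  58  84  84  87  92  91  92  91  86  74  58  54  47  43]
 [ 77  67  68  84  85  89  91  92  91  91  85  77  64  56  53  57]
 [ 69  73  80  83  86  88  9
[... 194 characters left out ...]
  65  61  59  63  70  59  49  62  75  78  75]
 [ 56  59  70  63  62  70  63  65  64  67  54  36  47  55  58  69]
 [ 43  35  48  49  34  50  62  71  68  62  59  58  55  47  42  43]]
[(180.5, array([ 0.6121, -0.0816,  0.08  ])), (181.5, array([ 0.6097, -0.0756,  0.08  ])), (182.3, array([ 0.6079, -0.0707,  0.08  ]))]
stub top .09 [ 0.61284688 -0.0834184   0.09      ]
expect jaw tips L,R [[235.5 168.9]
 [242.3 160.3]] obs tips [[ 0.6354 -0.0657  0.1339]
 [ 0.6357 -0.1268  0.1339]]
[0.6155, -0.0895] [[245.7 191.4]
 [245.3 179.2]
 [245.2 176.7]] [[276.4 166.5]
 [277.3 162.8]
 [277.5 162. ]]
[0.614, -0.085] [[245.6 192.1]
 [245.2 179.9]
 [245.2 177.4]] [[274.9 167.1]
 [275.7 163.3]
 [275.9 162.5]]
```

Side-view projections agree with the plug at (0.6155, −0.0895) to within about 1 px. The tongs are level, and their jaws may be a few mm to −y of centre, so I'll shift by 2 mm and descend with a force guard.

Run:
```python
from h import *
from station import ctrl,jaws,solver,camera,status
x,y=.6155-.091,-.0875
ctrl.move_linear([x,y,.135],velocity=.1)
hit=ctrl.move_linear([x,y,.057],velocity=.05,until_force=6); ctrl.pause(.15)
print(hit,status.current_tool_pos(),np.round(status.current_force(),2),status.current_clock())
k=camera("side")["pixels"][:,:,::-1]
if not hit:
    for g in(.52,.30):
        jaws.gripper_to(g,50); print(status.current_finger_gap(),np.round(status.current_force(),2))
    ctrl.pause(.2)
k2=camera("side")["pixels"][:,:,::-1]
print(status.current_finger_gap(),status.current_clock())
cv2.imwrite("pics/close.png",np.hstack([cv2.resize(i[130:230,190:290],(400,400),interpolation=cv2.INTER_CUBIC) for i in(k,k2)]))
```

```text
False [ 0.52467496 -0.08754911  0.05724727] [ 0.1  -0.02 -1.18] 34.4167
0.5219773316463212 [ 0.36  0.47 -1.2 ]
0.45294867580089243 [-0.59  0.32  0.09]
0.45177285468756917 35.1667
```

View pics/close.png

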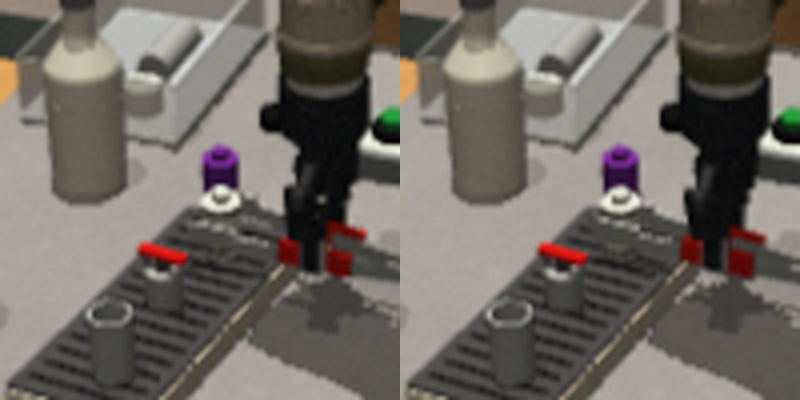

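The gripper stopped at 38.4 mm, against the expected 39 mm with the jaws on the plug. Lifting now.

Run:
```python
from h import *
from station import ctrl,jaws,solver,camera,status
x,y=.6155-.091,-.0875
ctrl.move_linear([x,y,.26],velocity=.08); ctrl.pause(.5)
print(status.current_tool_pos(),status.current_finger_gap(),np.round(status.current_force(),2),np.abs(status.current_qd()).max(),status.current_clock())
k=camera("side"); np.savez("side4.npz",**k)
cv2.imwrite("pics/final.png",cv2.resize(k["pixels"][70:250,170:350,::-1],(590,590),interpolation=cv2.INTER_CUBIC))
print(proj(k,[[.6155,-.0875,.233],[.6155,-.0875,.283]]))
```

```text
[ 0.52449551 -0.08750217  0.26000456] 0.44983755178576174 [ 0.69  0.8  -2.03] 0.0023716840455749073 38.3583
[[243.85631952 139.44022611]
 [243.4277843  125.41134417]]
```

View pics/final.png

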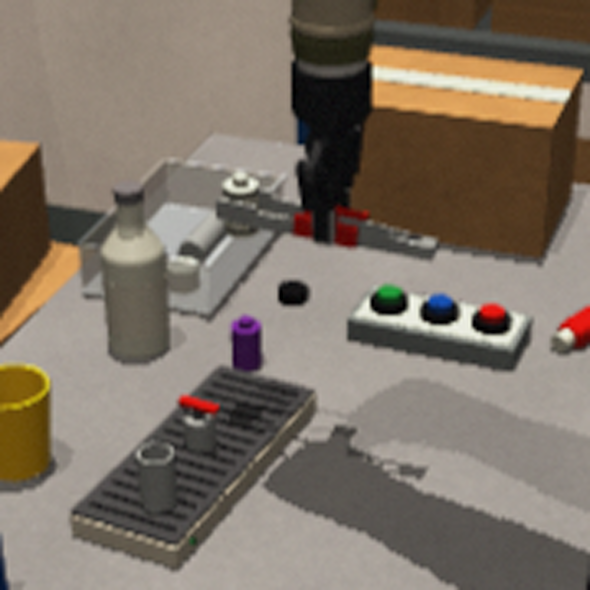

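The plug is in the jaws: its top is at pixel (243,126), and I predicted (243,125) for a foot height of about 0.23 m. The stand place is empty, and the sleeve, valve and decoy haven't moved. Handing in.

```bash
python3 -c "
from station import ctrl,status
ctrl.finish_job(); print(status.current_clock(),status.current_finger_gap())"
```

```text
the job is handed in; nothing more can be done
the job is handed in; nothing more can be done
```

The job is done and handed in at about 38 s. The red key was pressed first and then the blue one, the green was never touched, and the white plug is held up in the tongs about 20 cm above the stand.

- **Keys:** The first presses, red then blue, both bottomed at tool height 0.063 m with about 7 N and were let up. My touch on the bare table suggested they had stopped 4 mm short, so I pressed red two more times to check. The force readings showed the spring starting at 0.069 m and the hard stop at 0.063 m, so the first presses had been full. I pressed blue once more so that blue came last; the whole sequence was red, blue, red, red, blue. The 4 mm mismatch with the table touch was never explained.
- **Tongs and plug:** The gripper held only the handles and stopped at 38.4 mm, against the 39 mm expected with the jaws closed on the plug.
- **Last checks:** The final picture shows the plug upright in the jaws within about 1 px of its predicted place, and the arm was at rest. In the side view the sleeve, valve and purple decoy stood where they were. I did not measure the other items again, and the top camera was blocked by the arm during the approach to the plug.

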